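Add a test slab to the pile in the curing box and close the cover

TASK

Lay the blue-faced test slab, blue face up, gently and squarely edge to edge on the two slabs already piled in the curing box, without shifting them: in the channel only its short ends can be gripped and in the box only its long sides are free, so put it down flat on the open bench on the way and take it again the other way. Then lower the box's yellow hinged cover gently all the way down onto its stop. Leave the sanding block, the wax bar and the roll of tape where they are.

Things in the scene. Friction and masses are not known exactly. Their poses are not given: they have to be found in the camera images.
- slab_new: 46 x 64 x 18 mm plaster slab, about 90 g, with a blue top face and a thin blue line round its edge; it starts lying in the channel, its length along the channel; it is the one to be stacked. Origin: centre of its underside; x along its 46 mm width, y along its 64 mm length, z up out of the coloured face (a half turn about z makes no difference)
- slab_mid: 46 x 64 x 18 mm plaster slab, about 90 g, with a green top face and a thin green line round its edge; it starts lying squarely on slab_low in the curing box. Origin: centre of its underside; x along its 46 mm width, y along its 64 mm length, z up out of the coloured face (a half turn about z makes no difference)
- slab_low: 46 x 64 x 18 mm plaster slab, about 90 g, with a red-brown top face and a thin red-brown line round its edge; it starts on the floor of the curing box, the bottom of the pile. Origin: centre of its underside; x along its 46 mm width, y along its 64 mm length, z up out of the coloured face (a half turn about z makes no difference)
- curing_box: curing box fixed to the bench: foot plate 74 x 116 x 8 mm, a grey end wall at each y end (inner faces y = -40, +40 mm, 6 mm thick, 66 mm long in x, tops 74 mm above the bench: only 8 mm beyond the slabs' ends, too little for a finger); x sides open. Slabs are piled at its centre, length along y; three reach 62 mm above the bench. Origin: centre of its underside on the bench, z up
- cover (a joint): yellow cover plate of the box, 78 mm wide in x, 4 mm thick, 120 g, with a steel rolled edge 10 mm thick 104 mm from the hinge. Hinge axis parallel to the box's x, atop its +y end wall. 0 = closed, level over the pile; 1.57 upright; starts at 1.95 to 2.2, leaning back outward. A friction hinge (0.13 N m) holds it anywhere; closed fingers can push it by its edge or outer face
- cover_hinge (a point): fixed point on the cover's hinge axis, at x = 0, y = +52 mm, z = +76 mm in the frame of the curing box
- cover_edge (a point): middle of the rolled edge of the cover, 104 mm from the hinge; it moves with the cover; when closed it lies at y = -52 mm, z = +76 mm in the frame of the curing box
- channel: casting channel fixed to the bench: wooden block, top 16 mm above the bench, with two aluminium side rails (inner faces x = -26, +26 mm, 6 mm thick, 60 mm long, tops 40 mm above the bench: 3 mm beside the slab, 6 mm above its top) and flanges out to x = -47, +47 mm. The y ends are open down to the bench; the slab overhangs them about 2 mm. Origin: centre of its underside; y along it, z up
- sanding_block: a bystander to leave alone: brown sanding block, 64 x 100 x 28 mm; origin under its centre
- wax_bar: a bystander to leave alone: green wax bar, 37 x 76 x 14 mm; origin under its centre
- masking_tape: a bystander to leave alone: roll of cream masking tape, 104 mm across, 25 mm high; origin under its centre
Not all that is in view belongs to the job. Of the things shaped like the curing_box, the grey one is meant.

How it is judged:
By the outcome, as a careful person would: the job done as asked, in the order asked, and still so for the second after the job is handed in, with the robot touching nothing.
It also fails if it takes over 72 s, if anything falls off the work surface, if the arm or the gripper's body presses on something with over 40 N, if the wrist force passes 120 N, or if a joint passes its speed limit or range.

ROBOT

A 7-joint arm with a two-finger parallel gripper is mounted at the origin on the work surface; the furniture and walls round the work are solid. World frame = base frame: x ahead of the robot, y to its left, z up, the work surface at z = 0. Lengths are in m, angles in rad, forces in N, time in s.
With the tool pointing down it reaches from about 0.4 to 0.85 m from the base axis. Payload 4.5 kg.
Tool frame: the origin (TCP) lies between the finger pads; the fingertips stand 11 mm ahead of it and the grasp point (between the pads) lies 8 mm behind it (r.nose_length is the distance from the TCP to the fingertips, in m); z points along the fingers, y is the line along which they close (so a half turn about z gives the same grasp; the last joint's range is limited). The gripper opens to 88 mm and grips with 3 to 60 N. Pads are 18 mm wide; open, the fingers measure 123 mm over their backs; the gripper's body (75 mm by 187 mm) begins 45 mm behind the grasp point.
Start: joints at [1.296, 0.689, -0.195, 1.565, 0.157, 0.902, -0.215], TCP at [0.19, -0.595, 0.25] pointing down, gripper open.
Joint ranges: [-3.01, 3.01], [-0.46, 2.08], [-1.47, 1.51], [0.13, 2.56], [-1, 4.14], [0.04, 2.09], [-2.66, 2.66]. Speed limits (rad/s): [2.57, 2.57, 3.14, 3.14, 3.14, 3.14, 3.14].

INTERFACE

Orientations are given as a unit quaternion [x, y, z, w].
In Python, from plant import get_state, snapshot, camera_model, r gives the robot as it stands.
- The arm moves only by the shell command python3 -m inch 'ROWS' [FORCE]. ROWS is text: rows parted by semicolons, each of 7 numbers parted by spaces: the opening, from -1 (shut) to 1 (fully open), then the shift along the tool's x, y, z in m, then the turn, a rotation vector about the tool's x, y, z in rad. A call has 1 to 20 rows; each row shifts and turns the commanded pose from where the row before left it, along the tool's axes as they then stand; what a row does not reach is not made up. A row lasts 1/12 s, in which the tool goes at most 41.7 mm and 7.16 degrees, less where a joint would pass 70% of its speed; a pose out of reach is approached as far as the arm can. A call is refused whole if a number of a shift passes 0.0417 or a number of a turn 0.125, either way. A call with a gripper value outside its range is refused whole. The fingers move at their own pace and stop on an object; FORCE is the grip in N (left out, the last holds). Time passes only in rows, so rows that do not move let the fingers close. It gives the time, the measured TCP pose, the force, the opening and the grip force at its end, in the units of the state.
- get_state(): the state, without advancing time (a new reading comes with each control period).
- snapshot(name): name is "side" or "top" or "wrist"; returns (picture, depth): 480x640x3 uint8, red, green, blue; 480x640 float32, m along the optical axis (not along the pixel's ray), 0 where there is no reading.
- camera_model(name): a dict with "intrinsics" (3x3 intrinsics, pixels), "dist" ([k1, k2, p1, p2, k3] as OpenCV has them; the pictures are not rectified), "view" (4x4, takes a point from world to camera coordinates). Camera axes: x right, y down, z forward; pixel columns grow to the right and rows downward; lengths in m; the calibration is good to about 2 mm. A picture is of the moment at which its call begins: read the wrist's pose just before it. camera_model takes no time and is no camera call; for the wrist camera it gives the pose at the moment of the call.
- r.finish_job(): hands the job in; it is judged then, once.
The state is a dict: "clock": time; "q": joint angles; "qd": joint speeds; "joint_torque": joint torques, N m; "tool_pos": TCP position; "eef_rot": TCP orientation; "contact_force": force on the tool from outside, world axes, zero at the start; "moment": the same for the moment, N m; "opening": opening from 0.0 (shut) to 1.0 (fully open); "finger_force": force on a finger pad.
Only numpy, scipy, OpenCV 4.12 (cv2) and the standard library are available. Lean on these libraries where they do the work, as an engineer would, in place of code of your own. Each camera call takes 0.05 s, during which the arm holds its last target. There are 200 camera calls.

## Working session

There is one attempt and no reset: what is moved stays moved. The work goes in short steps, Python scripts to look and compute and a shell command to move; the robot and the scene stay as the last step left them, time stands still between calls to the robot, and variables do not carry over. Pictures are saved under pics/ and viewed, at most 14 in all, crops included, and the job is handed in when it is done.

```bash
ls; mkdir -p pics; python3 - <<'E'
from plant import *
import cv2,numpy as np
s=get_state();print({k:np.round(v,3).tolist() if not isinstance(v,(str,dict)) else v for k,v in s.items()})
for n in("top","side"):
    p,d=snapshot(n);cv2.imwrite(f"pics/{n}0.png",p[:,:,::-1]);np.save(f"pics/{n}0.npy",d)
    m=camera_model(n);print(n,m["intrinsics"],m["dist"],np.round(m["view"],4).tolist())
print(r.nose_length)
E
```

```text
pics
{'clock': 0.0, 'q': [1.296, 0.69, -0.194, 1.566, 0.157, 0.903, -0.215], 'qd': [-0.002, 0.0, -0.001, 0.001, -0.001, 0.0, -0.002], 'joint_torque': [-0.0, -52.757, -1.267, -15.343, -0.053, 0.006, 0.0], 'tool_pos': [0.19, -0.595, 0.249], 'eef_rot': [0.988, 0.154, -0.0, -0.001], 'contact_force': [-0.738, 0.369, -0.19], 'moment': [-0.038, -0.052, 0.005], 'finger_force': 0.0, 'opening': 1.0}
top [[567.43054267   0.         306.90813776]
 [  0.         567.43054267 238.8356266 ]
 [  0.           0.           1.        ]] [0.02493822 0.         0.         0.         0.        ] [[-0.0624, -0.998, 0.002, 0.0265], [-0.9775, 0.0607, -0.2019, 0.5239], [0.2014, -0.0146, -0.9794, 1.0094], [0.0, 0.0, 0.0, 1.0]]
side [[472.16060098   0.         316.6028237 ]
 [  0.         472.16060098 232.16750963]
 [  0.           0.           1.        ]] [-0.03782003  0.          0.          0.          0.        ] [[0.9711, -0.2378, 0.0178, -0.4884], [-0.0968, -0.4612, -0.882, 0.1033], [0.218, 0.8548, -0.4709, 0.8383], [0.0, 0.0, 0.0, 1.0]]
0.011
```

View pics/top0.png

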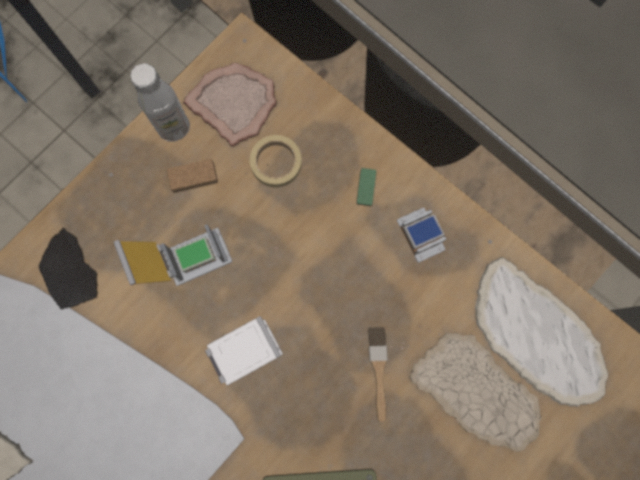

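View pics/side0.png

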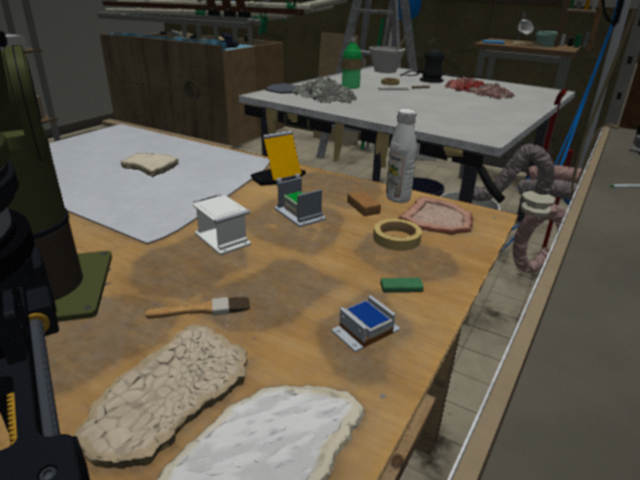

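The top view shows two box-like things. One is grey, with a green slab at (195,253) and an open yellow cover at (145,262). The other is white and closed, at (245,350). The grey one is meant. The blue slab lies in the channel at (424,232). I'll crop both to confirm and measure them.

```bash
cat > h.py <<'E'
from plant import *
import cv2,numpy as np
from scipy.spatial.transform import Rotation as R
def back(m,uv,z=None,depth=None):
    K,D,V=np.array(m["intrinsics"]),np.array(m["dist"],float),np.array(m["view"])
    uv=np.atleast_2d(np.asarray(uv,float))
    n=cv2.undistortPoints(uv.reshape(-1,1,2),K,D).reshape(-1,2);ray=np.c_[n,np.ones(len(n))]
    C=-V[:3,:3].T@V[:3,3];w=ray@V[:3,:3]
    t=(z-C[2])/w[:,2] if depth is None else np.asarray(depth)
    return C+w*t[:,None]
def proj(m,P):
    V=np.array(m["view"]);P=np.atleast_2d(P).astype(float)
    return cv2.projectPoints(P,cv2.Rodrigues(V[:3,:3])[0],V[:3,3],np.array(m["intrinsics"]),np.array(m["dist"],float))[0].reshape(-1,2)
def mask(p,col):
    a=p.astype(int);r_,g,b=a[...,0],a[...,1],a[...,2]
    k={"blue":(b>r_+40)&(b>g+30),"green":(g>r_+60)&(g>b+50),"yellow":(r_>b+80)&(g>b+60)}[col]
    k=k.astype(np.uint8);n,l,st,_=cv2.connectedComponentsWithStats(k)
    return l==1+np.argmax(st[1:,4])
def rect(m,p,col,z):
    ys,xs=np.nonzero(mask(p,col));W=back(m,np.c_[xs,ys],z)[:,:2]
    c,s,a=cv2.minAreaRect((W*1000).astype(np.float32))
    a=a if s[1]>=s[0] else a+90   # long axis direction = a+90
    return np.array(c)/1000,sorted(s),(a+90+90)%180-90
def pose():
    s=get_state();return np.array(s["tool_pos"]),R.from_quat(s["eef_rot"])
E
python3 - <<'E'
from h import *
m=camera_model("top");p=cv2.imread("pics/top0.png")[:,:,::-1];d=np.load("pics/top0.npy")
for c,z in(("blue",.034),("green",.044)):
    print(c,rect(m,p,c,z))
    k=mask(p,c);ys,xs=np.nonzero(k);print(np.median(back(m,np.c_[xs,ys],depth=d[k]),0))
k=mask(p,"yellow");ys,xs=np.nonzero(k);P=back(m,np.c_[xs,ys],depth=d[k]);print(len(xs),P.mean(0),P.min(0),P.max(0))
a=p[185:345,90:290];b=p[185:345,350:490]
a=cv2.resize(a,None,fx=3,fy=3,interpolation=2);b=cv2.resize(p[185:285,370:470],None,fx=3,fy=3,interpolation=2)
o=np.zeros((480,800,3),np.uint8);o[:,:600]=a;b=cv2.resize(p[200:270,390:456],(200,212),interpolation=2);o[:212,600:]=b
cv2.imwrite("pics/c1.png",o[:,:,::-1])
E
```

```text
blue (array([ 0.53104639, -0.2310517 ]), [35.67088317871094, 53.335723876953125], -69.1253433227539)
[ 0.53060605 -0.23066714  0.03479695]
green (array([0.51171933, 0.20894977]), [33.06953430175781, 51.201236724853516], -70.69466209411621)
[0.51129549 0.20899742 0.04455387]
30 [0.5083168  0.28687104 0.1324893 ] [0.49859184 0.2795462  0.11732674] [0.51701234 0.293522   0.1437823 ]
```

View pics/c1.png

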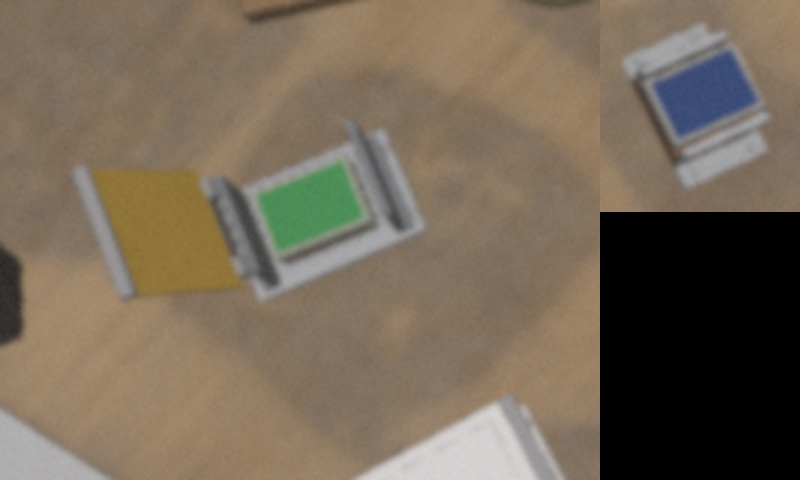

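This confirms the grey box (green pile, yellow cover) and the blue slab between the rails. The white box is the decoy. Next I'll work out the first approach.

```bash
cat >> h.py <<'E'
def plan(xyz,yaw=None):
    "shift (tool axes) and turn about tool z to bring tcp to xyz with tool-x yaw (deg)"
    t,q=pose();M=q.as_matrix();y0=np.degrees(np.arctan2(M[1,0],M[0,0]))
    x=M.T@(np.array(xyz)-t);print("tcp",np.round(t,4),"yaw",round(y0,2),"tilt z",np.round(M[:,2],4))
    turn=0 if yaw is None else (y0-yaw+180)%360-180
    print("shift",np.round(x,4),"turn rad",round(np.radians(turn),4))
E
python3 - <<'E'
from h import *
plan([.531,-.231,.2],20.9)
m=camera_model("wrist");V=np.array(m["view"]);t,q=pose();C=-V[:3,:3].T@V[:3,3]
print("cam in tool",q.as_matrix().T@(C-t));print((V[:3,:3]@q.as_matrix()).round(3))
E
```

```text
tcp [ 0.1897 -0.5949  0.249 ] yaw 17.69 tilt z [-6.0e-04  1.5e-03 -1.0e+00]
shift [ 0.4358 -0.2429  0.0493] turn rad -0.0559
cam in tool [ 0.06688973 -0.0004816  -0.13558273]
[[ 0.002  1.     0.   ]
 [-0.963  0.002 -0.268]
 [-0.268  0.     0.963]]
```

```bash
python3 -m inch '1 0.015 -0.008 0.001 0 0 -0.005;1 0.031 -0.017 0.003 0 0 -0.005;1 0.031 -0.017 0.004 0 0 -0.005;1 0.031 -0.017 0.004 0 0 -0.005;1 0.031 -0.017 0.004 0 0 -0.005;1 0.031 -0.017 0.004 0 0 -0.005;1 0.031 -0.017 0.004 0 0 -0.005;1 0.031 -0.017 0.004 0 0 -0.005;1 0.031 -0.017 0.004 0 0 -0.005;1 0.031 -0.017 0.004 0 0 -0.005;1 0.031 -0.017 0.004 0 0 -0.006;1 0.031 -0.017 0.004 0 0 0;1 0.031 -0.017 0.004 0 0 0;1 0.031 -0.018 0.004 0 0 0;1 0.020 -0.012 0.002 0 0 0;1 0 0 0 0 0 0;1 0 0 0 0 0 0' 10
python3 - <<'E'
from h import *
m=camera_model("wrist");p,d=snapshot("wrist");cv2.imwrite("pics/w1.png",p[:,:,::-1])
c,s,a=rect(m,p,"blue",.034);print(c,s,a)
plan([*c,.15],a+90)
E
```

```text
clock: 1.52
tool_pos: [0.5216, -0.2187, 0.1952]
eef_rot: [0.983, 0.183, -0.0, -0.0]
contact_force: [-0.6, -0.0, -0.3]
opening: 0.998
finger_force: 0.0
[ 0.52678345 -0.23123061] [39.573055267333984, 57.69052505493164] -69.03853034973145
tcp [ 0.5205 -0.2206  0.1954] yaw 20.93 tilt z [-1.4e-03 -5.0e-04 -1.0e+00]
shift [0.0021 0.0122 0.0454] turn rad -0.0006
```

View pics/w1.png

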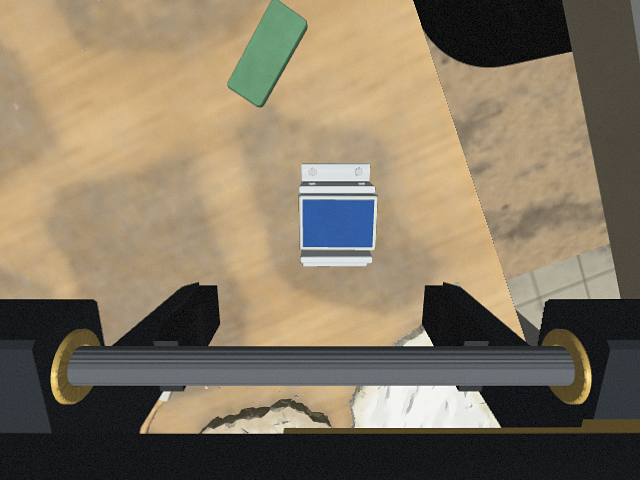

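The blue slab is at about (338,222) between its rails, with the wax bar well off to the upper left. I'll lower and look again.

```bash
python3 -m inch '1 0.001 0.004 0.015 0 0 0;1 0.001 0.004 0.025 0 0 0;1 0 0.004 0.025 0 0 0;1 0 0 0.025 0 0 0;1 0 0 0.005 0 0 0;1 0 0 0 0 0 0;1 0 0 0 0 0 0'
python3 - <<'E'
from h import *
m=camera_model("wrist");p,d=snapshot("wrist");cv2.imwrite("pics/w2.png",p[:,:,::-1])
c,s,a=rect(m,p,"blue",.034);print(c,s,a)
plan([*c,.019],a+90)
k=mask(p,"blue");ys,xs=np.nonzero(k);print(np.median(back(m,np.c_[xs,ys],depth=d[k]),0))
m=camera_model("top");p,d=snapshot("top")
E
```

```text
clock: 2.15
tool_pos: [0.5269, -0.2321, 0.1014]
eef_rot: [0.984, 0.181, -0.0, 0.0]
contact_force: [0.6, 0.3, 0.8]
opening: 0.999
finger_force: 0.0
[ 0.52640411 -0.23108823] [39.47614288330078, 58.28496170043945] -69.08992195129395
tcp [ 0.5276 -0.2319  0.102 ] yaw 20.83 tilt z [ 0.0016 -0.001  -1.    ]
shift [-0.0009 -0.0013  0.083 ] turn rad -0.0013
[ 0.5274193  -0.23055653  0.03499446]
```

```bash
python3 -m inch '1 0 -0.001 0.015 0 0 0;1 0 0 0.020 0 0 0;1 0 0 0.020 0 0 0;1 0 0 0.015 0 0 0;1 0 0 0.008 0 0 0;1 0 0 0.005 0 0 0;1 0 0 0 0 0 0;0.5 0 0 0 0 0 0;0.3 0 0 0 0 0 0;0.3 0 0 0 0 0 0;0.3 0 0 0 0 0 0;0.3 0 0 0 0 0 0;0.3 0 0 0 0 0 0' 15
```

```text
clock: 3.33
tool_pos: [0.5274, -0.2302, 0.0185]
eef_rot: [0.983, 0.181, 0.001, 0.0]
contact_force: [-0.8, 0.0, 6.5]
opening: 0.727
finger_force: 15.0
```

```bash
python3 -m inch '0.3 0 0 -0.003 0 0 0;0.3 0 0 -0.008 0 0 0;0.3 0 0 -0.015 0 0 0;0.3 0 0 -0.020 0 0 0;0.3 0 0 -0.020 0 0 0;0.3 0 0 -0.014 0 0 0;0.3 0 0 0 0 0 0;0.3 0 0 0 0 0 0'
python3 - <<'E'
from h import *
p,d=snapshot("side");cv2.imwrite("pics/s1.png",cv2.resize(p[180:420,220:460],None,fx=2.5,fy=2.5)[:,:,::-1])
plan([.51,-.01,.1],19.3)
E
```

```text
clock: 4.0
tool_pos: [0.5271, -0.2301, 0.0984]
eef_rot: [0.983, 0.181, 0.001, 0.0]
contact_force: [-0.0, 0.8, -1.0]
opening: 0.725
finger_force: 15.0
tcp [ 0.5265 -0.2299  0.0975] yaw 20.9 tilt z [-4.e-04  1.e-04 -1.e+00]
shift [ 0.063  -0.2113 -0.0025] turn rad 0.028
```

View pics/s1.png

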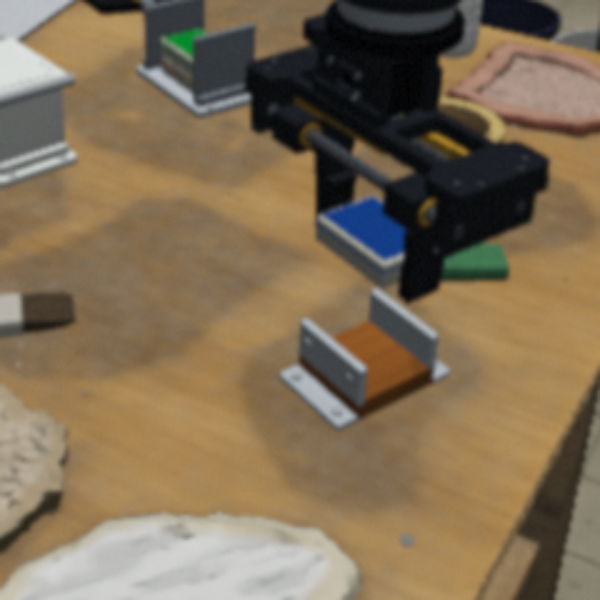

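The slab is held level, but the tips hang below its underside (TCP 2.5 mm above the underside, tips 11 mm ahead). I have to set it back in the channel and grip it 11 mm higher.

```bash
python3 -m inch '0.3 0 0 0.012 0 0 0;0.3 0 0 0.020 0 0 0;0.3 0 0 0.020 0 0 0;0.3 0 0 0.014 0 0 0;0.3 0 0 0.007 0 0 0;0.3 0 0 0.003 0 0 0;0.3 0 0 0.002 0 0 0;0.3 0 0 0.001 0 0 0;0.3 0 0 0 0 0 0;0.3 0 0 0 0 0 0'; python3 -m inch '0.6 0 0 0 0 0 0;0.7 0 0 0 0 0 0;0.7 0 0 -0.005 0 0 0;0.7 0 0 -0.006 0 0 0;0.7 0 0 0 0 0 0;0.7 0 0 0 0 0 0;0.3 0 0 0 0 0 0;0.3 0 0 0 0 0 0;0.3 0 0 0 0 0 0;0.3 0 0 0 0 0 0;0.3 0 0 0 0 0 0' 15
```

```text
clock: 4.88
tool_pos: [0.5274, -0.2302, 0.0193]
eef_rot: [0.983, 0.181, 0.001, 0.0]
contact_force: [-0.8, 0.0, -0.5]
opening: 0.727
finger_force: 15.0
clock: 5.8
tool_pos: [0.5268, -0.23, 0.0297]
eef_rot: [0.983, 0.181, -0.0, 0.0]
contact_force: [-0.6, 0.2, 1.8]
opening: 0.725
finger_force: 15.0
```

```bash
python3 -m inch '0.3 0 0 -0.003 0 0 0;0.3 0 0 -0.008 0 0 0;0.3 0 0 -0.015 0 0 0;0.3 0 0 -0.015 0 0 0;0.3 0.003 -0.010 -0.010 0 0 0.004;0.3 0.006 -0.020 -0.003 0 0 0.004;0.3 0.009 -0.030 0 0 0 0.004;0.3 0.009 -0.030 0 0 0 0.004;0.3 0.009 -0.030 0 0 0 0.004;0.3 0.009 -0.030 0 0 0 0.004;0.3 0.009 -0.030 0 0 0 0.004;0.3 0.006 -0.020 0 0 0 0;0.3 0.003 -0.010 0.005 0 0 0;0.3 0 0 0.012 0 0 0;0.3 0 0 0.018 0 0 0;0.3 0 0 0.015 0 0 0;0.3 0 0 0 0 0 0;0.3 0 0 0 0 0 0'
python3 - <<'E'
from h import *
plan([.51,-.01,.0137],19.3)
E
```

```text
clock: 7.3
tool_pos: [0.5136, -0.0116, 0.0333]
eef_rot: [0.986, 0.167, -0.001, 0.0]
contact_force: [-0.4, 0.3, -1.3]
opening: 0.726
finger_force: 15.0
tcp [ 0.5136 -0.0116  0.0333] yaw 19.25 tilt z [-1.7e-03 -6.0e-04 -1.0e+00]
shift [-0.0028 -0.0027  0.0196] turn rad -0.0009
```

```bash
python3 -m inch '0.3 0 0 0.008 0 0 0;0.3 0 0 0.006 0 0 0;0.3 0 0 0.003 0 0 0;0.3 0 0 0.0015 0 0 0;0.3 0 0 0.001 0 0 0;0.3 0 0 0 0 0 0;0.3 0 0 0 0 0 0;0.3 0 0 0 0 0 0'
```

```text
clock: 7.97
tool_pos: [0.5144, -0.0111, 0.0144]
eef_rot: [0.986, 0.168, 0.0, 0.0]
contact_force: [0.4, 0.0, -0.4]
opening: 0.727
finger_force: 15.0
```

```bash
python3 -m inch '0.3 0 0 0.0007 0 0 0;0.3 0 0 0 0 0 0;0.6 0 0 0 0 0 0;0.9 0 0 0 0 0 0;1 0 0 0 0 0 0;1 0 0 0 0 0 0;1 0 0 -0.008 0 0 0;1 0 0 -0.018 0 0 0;1 0 0 -0.025 0 0 0;1 0 0 -0.025 0 0 0;1 0 0 -0.012 0 0 0;1 0 0 0 0 0 0;1 0 0 0 0 0 0'
python3 - <<'E'
from h import *
print(np.round(get_state()["q"],3))
m=camera_model("wrist");p,d=snapshot("wrist")
c,s,a=rect(m,p,"blue",.018);print(c,s,a)
plan([*c,.1],a)
E
```

```text
clock: 9.05
tool_pos: [0.5146, -0.0111, 0.1022]
eef_rot: [0.986, 0.168, 0.001, 0.0]
contact_force: [0.2, 1.5, -0.3]
opening: 0.999
finger_force: 0.0
[-0.058  0.79  -0.017  2.02   0.038  0.33  -1.34 ]
[ 0.51361829 -0.01090519] [39.66896057128906, 58.185157775878906] -70.60675239562988
tcp [ 0.514  -0.0111  0.1014] yaw 19.3 tilt z [-1.e-04 -0.e+00 -1.e+00]
shift [-0.0003 -0.0003  0.0014] turn rad 1.5692
```

```bash
python3 -m inch '1 0 0 0 0 0 0.06;1 0 0 0 0 0 0.12;1 0 0 0 0 0 0.12;1 0 0 0 0 0 0.12;1 0 0 0 0 0 0.12;1 0 0 0 0 0 0.12;1 0 0 0 0 0 0.12;1 0 0 0 0 0 0.12;1 0 0 0 0 0 0.12;1 0 0 0 0 0 0.12;1 0 0 0 0 0 0.12;1 0 0 0 0 0 0.12;1 0 0 0 0 0 0.12;1 0 0 0 0 0 0.07;1 0 0 0 0 0 0;1 0 0 0 0 0 0;1 0 0 0 0 0 0'
python3 - <<'E'
from h import *
print(np.round(get_state()["q"],3))
m=camera_model("wrist");p,d=snapshot("wrist")
c,s,a=rect(m,p,"blue",.018);print(c,s,a)
plan([*c,.014],a)
E
```

```text
clock: 10.52
tool_pos: [0.5138, -0.0111, 0.1009]
eef_rot: [0.816, -0.577, -0.0, 0.001]
contact_force: [-0.6, 0.4, 0.9]
opening: 1.001
finger_force: 0.0
[-0.25   0.823  0.307  2.03  -0.635  0.383 -2.24 ]
[ 0.51351471 -0.0107407 ] [40.1552619934082, 57.748626708984375] -70.61100006103516
tcp [ 0.5139 -0.0111  0.101 ] yaw -70.57 tilt z [-9.e-04 -1.e-04 -1.e+00]
shift [-0.0005  0.0002  0.087 ] turn rad 0.0008
```

```bash
python3 -m inch '1 -0.012 -0.004 -0.015 0 0 0;1 -0.026 -0.009 -0.020 0 0 0;1 -0.026 -0.009 -0.020 0 0 0;1 -0.026 -0.009 -0.020 0 0 0;1 -0.026 -0.009 -0.015 0 0 0;1 -0.026 -0.009 0 0 0 0;1 -0.026 -0.009 0 0 0 0;1 -0.026 -0.008 0 0 0 0;1 -0.014 -0.004 0 0 0 0;1 0 0 0 0 0 0;1 0 0 0 0 0 0;1 0 0 0 0 0 0'
python3 - <<'E'
from h import *
print(np.round(get_state()["q"],3))
m=camera_model("wrist");p,d=snapshot("wrist");cv2.imwrite("pics/w3.png",p[:,:,::-1])
c,s,a=rect(m,p,"green",.044);print(c,s,a)
plan([*c,.15],a)
k=mask(p,"green");ys,xs=np.nonzero(k);print(np.median(back(m,np.c_[xs,ys],depth=d[k]),0))
E
```

```text
clock: 11.57
tool_pos: [0.5115, 0.2066, 0.1915]
eef_rot: [0.815, -0.579, 0.0, 0.001]
contact_force: [-0.2, -0.4, 0.2]
opening: 1.001
finger_force: 0.0
[-0.822  0.763  0.627  1.872 -0.657  0.724 -2.621]
[0.50734293 0.20924229] [39.96055221557617, 57.026153564453125] -70.6542854309082
tcp [0.5116 0.2062 0.1916] yaw -70.8 tilt z [ 0.     -0.0012 -1.    ]
shift [-0.0043  0.003   0.0416] turn rad -0.0025
[0.50773613 0.20790141 0.04496182]
```

View pics/w3.png

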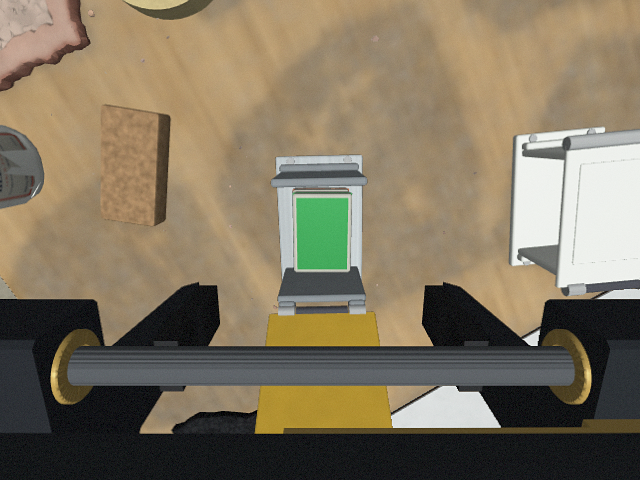

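The wrist view shows the green slab at (322,233), the box walls around it and the open cover below at (320,370). Joint 7 is near its limit, so I'll test the descent with the hand empty.

```bash
python3 -m inch '1 -0.002 0.001 0.010 0 0 0;1 -0.002 0.001 0.020 0 0 0;1 0 0.001 0.025 0 0 0;1 0 0 0.025 0 0 0;1 0 0 0.015 0 0 0;1 0 0 0.005 0 0 0;1 0 0 0 0 0 0;1 0 0 0 0 0 0'
python3 - <<'E'
from h import *
print(np.round(get_state()["q"],3))
m=camera_model("wrist");p,d=snapshot("wrist")
c,s,a=rect(m,p,"green",.044);print(c,s,a)
plan([*c,.058],a)
E
```

```text
clock: 12.28
tool_pos: [0.5076, 0.2103, 0.0918]
eef_rot: [0.815, -0.579, 0.0, -0.0]
contact_force: [-0.9, 0.1, 0.0]
opening: 0.999
finger_force: 0.0
[-0.74   0.895  0.462  1.934 -0.801  0.504 -2.509]
[0.50722531 0.20953439] [40.19490051269531, 58.13823318481445] -70.67752838134766
tcp [0.5079 0.2106 0.0923] yaw -70.71 tilt z [ 1.4e-03  1.0e-04 -1.0e+00]
shift [0.0008 0.0011 0.0343] turn rad -0.0006
```

The descent is feasible. Back to the slab at (0.5135, -0.0108).

```bash
python3 -m inch '1 0 0 -0.015 0 0 0;1 0 0 -0.025 0 0 0;1 0.012 0.004 -0.015 0 0 0;1 0.026 0.008 0 0 0 0;1 0.026 0.008 0 0 0 0;1 0.026 0.008 0 0 0 0;1 0.026 0.008 0.01 0 0 0;1 0.026 0.008 0.02 0 0 0;1 0.026 0.008 0.02 0 0 0;1 0.026 0.008 0.01 0 0 0;1 0.014 0.004 0 0 0 0;1 0 0 0 0 0 0;1 0 0 0 0 0 0'
python3 - <<'E'
from h import *
print(np.round(get_state()["q"],3))
m=camera_model("wrist");p,d=snapshot("wrist")
c,s,a=rect(m,p,"blue",.018);print(c,s,a)
plan([*c,.0135],a)
E
```

```text
clock: 13.42
tool_pos: [0.5164, -0.007, 0.0874]
eef_rot: [0.815, -0.579, 0.001, -0.0]
contact_force: [-0.6, 1.0, 0.7]
opening: 0.999
finger_force: 0.0
[-0.281  0.858  0.349  2.032 -0.768  0.381 -2.124]
[ 0.51349438 -0.01064267] [40.150386810302734, 57.93473815917969] -70.64959144592285
tcp [ 0.5164 -0.0054  0.0873] yaw -70.63 tilt z [ 1.5e-03  9.0e-04 -1.0e+00]
shift [0.004  0.0046 0.0738] turn rad 0.0004
```

```bash
python3 -m inch '1 0.002 0.002 0.010 0 0 0;1 0.002 0.0025 0.015 0 0 0;1 0 0 0.012 0 0 0;1 0 0 0.003 0 0 0;1 0 0 0 0 0 0;1 0 0 0 0 0 0;1 0 0 0 0 0 0'
python3 - <<'E'
from h import *
m=camera_model("wrist");p,d=snapshot("wrist")
c,s,a=rect(m,p,"blue",.018);print(c,s,a)
plan([*c,.0140],a)
E
```

```text
clock: 14.05
tool_pos: [0.5134, -0.0109, 0.0473]
eef_rot: [0.816, -0.578, 0.001, -0.0]
contact_force: [-0.4, -0.5, 0.1]
opening: 1.0
finger_force: 0.0
[ 0.51344495 -0.01042857] [40.22756576538086, 57.704524993896484] -70.60879325866699
tcp [ 0.5134 -0.0111  0.0472] yaw -70.6 tilt z [ 1.3e-03 -1.0e-04 -1.0e+00]
shift [-0.0006 -0.0002  0.0332] turn rad 0.0001
```

```bash
python3 -m inch '1 -0.0005 0 0.010 0 0 0;1 0 0 0.012 0 0 0;1 0 0 0.007 0 0 0;1 0 0 0.004 0 0 0;1 0 0 0 0 0 0;0.5 0 0 0 0 0 0;0 0 0 0 0 0 0;-0.2 0 0 0 0 0 0;-0.2 0 0 0 0 0 0;-0.2 0 0 0 0 0 0;-0.2 0 0 0 0 0 0;-0.2 0 0 0 0 0 0;-0.2 0 0 0 0 0 0' 15
```

```text
clock: 15.18
tool_pos: [0.5129, -0.0111, 0.0137]
eef_rot: [0.816, -0.578, 0.0, -0.0]
contact_force: [-0.8, 0.3, 2.0]
opening: 0.52
finger_force: 15.0
```

```bash
python3 -m inch '-0.2 0 0 -0.003 0 0 0;-0.2 0 0 -0.008 0 0 0;-0.2 0 0 -0.015 0 0 0;-0.2 0 0 -0.025 0 0 0;-0.2 -0.006 -0.002 -0.025 0 0 0;-0.2 -0.014 -0.005 -0.025 0 0 0;-0.2 -0.024 -0.008 -0.020 0 0 0;-0.2 -0.026 -0.009 -0.015 0 0 0;-0.2 -0.026 -0.009 -0.005 0 0 0;-0.2 -0.026 -0.009 0 0 0 0;-0.2 -0.026 -0.008 0 0 0 0;-0.2 -0.026 -0.008 0 0 0 0;-0.2 -0.018 -0.005 0 0 0 0;-0.2 -0.010 -0.002 0 0 0 0;-0.2 -0.004 -0.001 0 0 0 0;-0.2 0 0 0 0 0 0;-0.2 0 0 0 0 0 0;-0.2 0 0 0 0 0 0'
python3 - <<'E'
from h import *
print(np.round(get_state()["q"],3))
m=camera_model("wrist");p,d=snapshot("wrist");cv2.imwrite("pics/w4.png",p[:,:,::-1])
print(mask(p,"green").sum(),mask(p,"blue").sum())
plan([.5072,.2095,.0577],-70.68)
E
```

```text
clock: 16.68
tool_pos: [0.507, 0.2031, 0.1548]
eef_rot: [0.815, -0.579, 0.0, 0.0]
contact_force: [0.3, -0.1, -0.9]
opening: 0.518
finger_force: 15.0
[-0.797  0.81   0.585  1.916 -0.73   0.641 -2.553]
1298 10032
tcp [0.507  0.2032 0.1548] yaw -70.82 tilt z [ 2.e-04 -9.e-04 -1.e+00]
shift [-0.006  -0.0022  0.097 ] turn rad -0.0024
```

View pics/w4.png

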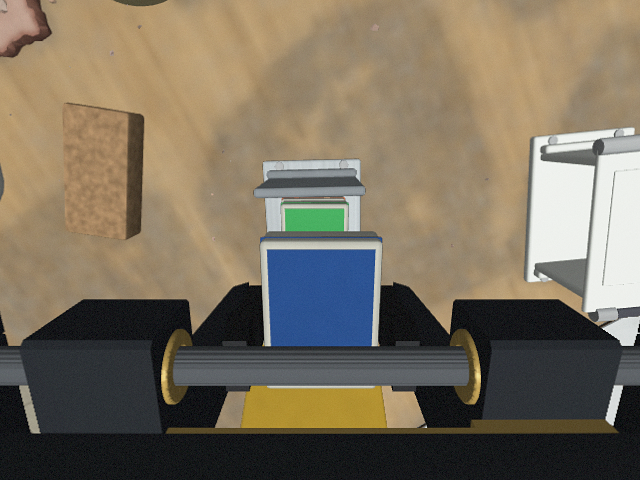

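The slab is held square, with its front edge at row 248 (267 to 380). The green pile and the walls lie below it. I'll check its offset in the hand while lowering.

```bash
python3 -m inch '-0.2 -0.003 -0.001 0.010 0 0 -0.0024;-0.2 -0.003 -0.001 0.020 0 0 0;-0.2 0 0 0.020 0 0 0;-0.2 0 0 0.015 0 0 0;-0.2 0 0 0.008 0 0 0;-0.2 0 0 0.004 0 0 0;-0.2 0 0 0 0 0 0;-0.2 0 0 0 0 0 0;-0.2 0 0 0 0 0 0'
python3 - <<'E'
from h import *
for i in range(2): plan([.5072,.2095,.0577],-70.68)
t,q=pose();m=camera_model("wrist");p,d=snapshot("wrist")
k=mask(p,"blue");ys,xs=np.nonzero(k);y0=ys.min()
W=back(m,np.c_[xs,ys],t[2]+.0043);T=(W-t)@q.as_matrix()
f=T[ys<y0+90]
print("front x (expect .029)",np.percentile(T[:,0],99.5),"y range",np.percentile(f[:,1],[1,99]))
# lateral edges angle
L=[];
for side in(0,1):
    pts=[]
    for r0 in range(y0+6,y0+85,3):
        s=ys==r0; j=np.argmin(xs[s]) if side==0 else np.argmax(xs[s]); pts.append(T[s][j,:2])
    pts=np.array(pts);L.append(np.degrees(np.polyfit(pts[:,0],pts[:,1],1)[0]))
print("slab yaw in tool",L)
E
```

```text
clock: 17.48
tool_pos: [0.5072, 0.2114, 0.0782]
eef_rot: [0.816, -0.577, 0.001, -0.001]
contact_force: [0.1, -0.1, -1.2]
opening: 0.523
finger_force: 15.0
tcp [0.5072 0.2114 0.0782] yaw -70.53 tilt z [ 1.4e-03  2.0e-04 -1.0e+00]
shift [0.0018 0.0007 0.0205] turn rad 0.0026
tcp [0.5072 0.2114 0.0782] yaw -70.53 tilt z [ 1.4e-03  2.0e-04 -1.0e+00]
shift [0.0018 0.0007 0.0205] turn rad 0.0026
front x (expect .029) 0.028457794447821753 y range [-0.01774464  0.0217489 ]
slab yaw in tool [np.float64(-0.037104174508532976), np.float64(-0.11839754757204737)]
```

```bash
cat >> h.py <<'E'
def rel(n=6):
    out=[];ex=[]
    for i in range(n):
        t,q=pose();m=camera_model("wrist");p,d=snapshot("wrist");M=q.as_matrix();row=[]
        for c,z in(("blue",t[2]+.0043),("green",.044)):
            ys,xs=np.nonzero(mask(p,c));y0=ys.min();W=back(m,np.c_[xs,ys],z);T=(W-t)@M
            f=T[(ys<y0+90)&(ys>y0+4)] if len(ys) else T
            row+= [np.percentile(T[:,0],99),*np.percentile(f[:,1],[1.5,98.5]),len(ys)]
        V=np.array(m["view"]);C=-V[:3,:3].T@V[:3,3]
        out.append(row);ex.append([*((C-t)@M),*t,np.degrees(np.arctan2(M[1,0],M[0,0]))])
    print("blue frontx,ymin,ymax | green");print(np.round(np.array(out)*1000,1));e=np.array(ex)
    print("cam/tool/yaw mean",np.round(e.mean(0),4),"std",np.round(e.std(0),4));return p
E
python3 - <<'E'
from h import *
p=rel();cv2.imwrite("pics/w5.png",p[:,:,::-1])
E
```

```text
blue frontx,ymin,ymax | green
[[ 2.8400e+01 -1.7500e+01  2.1500e+01  1.0052e+07  3.1000e+01 -1.8700e+01
   2.0100e+01  8.0900e+05]
 [ 2.8500e+01 -1.7500e+01  2.1500e+01  1.0053e+07  3.1100e+01 -1.8700e+01
   2.0100e+01  8.4700e+05]
 [ 2.8400e+01 -1.7500e+01  2.1500e+01  1.0049e+07  3.1100e+01 -1.8700e+01
   2.0000e+01  8.5000e+05]
 [ 2.8400e+01 -1.7500e+01  2.1500e+01  1.0050e+07  3.1100e+01 -1.9100e+01
   2.0000e+01  8.5900e+05]
 [ 2.8400e+01 -1.7500e+01  2.1600e+01  1.0052e+07  3.1100e+01 -1.9100e+01
   2.0000e+01  8.5700e+05]
 [ 2.8400e+01 -1.7500e+01  2.1500e+01  1.0050e+07  3.1100e+01 -1.9100e+01
   1.9500e+01  8.5500e+05]]
cam/tool/yaw mean [ 6.81000e-02  1.70000e-03 -1.35600e-01  5.07000e-01  2.11600e-01
  7.81000e-02 -7.05151e+01] std [0.     0.     0.     0.0002 0.     0.0002 0.0054]
```

View pics/w5.png

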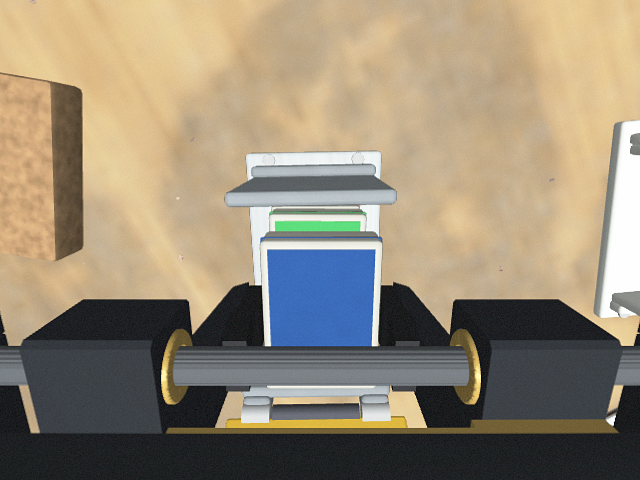

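The green's visible edge lies slightly ahead (+x) and to the left (−y) of the blue's. The data fit a constant offset of about 1.8 mm in world x between camera and tool readings. The correction is +2.7 mm in tool x and −1.4 mm in tool y.

```bash
python3 -m inch '-0.2 0.0014 -0.0007 0 0 0 0.0026;-0.2 0.0013 -0.0007 0.002 0 0 0;-0.2 0 0 0.002 0 0 0;-0.2 0 0 0 0 0 0;-0.2 0 0 0 0 0 0;-0.2 0 0 0 0 0 0'
python3 - <<'E'
from h import *
p=rel(3);plan([.5090,.2095,.0577],-70.68)
E
```

```text
clock: 18.33
tool_pos: [0.5087, 0.2093, 0.0734]
eef_rot: [0.816, -0.578, -0.0, 0.0]
contact_force: [-0.6, 0.5, -1.3]
opening: 0.519
finger_force: 15.0Traceback (most recent call last):
  File "<stdin>", line 2, in <module>
  File "h.py", line 39, in rel
    row+= [np.percentile(T[:,0],99),*np.percentile(f[:,1],[1.5,98.5]),len(ys)]
                                     ~~~~~~~~~~~~~^^^^^^^^^^^^^^^^^^^
    return _quantile_unchecked(
        a, q, axis, out, overwrite_input, method, keepdims, weights)
    return _ureduce(a,
                    func=_quantile_ureduce_func,
    ...<5 lines>...
                    overwrite_input=overwrite_input,
                    method=method)
    r = func(a, **kwargs)
    result = _quantile(arr,
                       quantiles=q,
    ...<2 lines>...
                       out=out,
                       weights=wgt)
    slices_having_nans = np.isnan(arr[-1, ...])
                                  ~~~^^^^^^^^^
IndexError: index -1 is out of bounds for axis 0 with size 0
```

The hand is on target. Lower gently by feel.

```bash
python3 -m inch '-0.2 0 0 0.005 0 0 0;-0.2 0 0 0.005 0 0 0;-0.2 0 0 0.002 0 0 0;-0.2 0 0 0.001 0 0 0;-0.2 0 0 0.001 0 0 0;-0.2 0 0 0 0 0 0;-0.2 0 0 0 0 0 0'
python3 -c "
from h import *
plan([.5090,.2095,.0577],-70.68)"
```

```text
clock: 18.97
tool_pos: [0.5089, 0.2093, 0.0595]
eef_rot: [0.816, -0.578, 0.0, 0.0]
contact_force: [0.1, 0.5, -1.3]
opening: 0.519
finger_force: 15.0
tcp [0.5089 0.2093 0.0595] yaw -70.67 tilt z [ 1.e-04 -1.e-04 -1.e+00]
shift [-0.0001 -0.0002  0.0018] turn rad 0.0002
```

```bash
python3 -m inch '-0.2 0 0 0.0005 0 0 0;-0.2 0 0 0.0005 0 0 0;-0.2 0 0 0 0 0 0;-0.2 0 0 0 0 0 0'|grep -E 'pos|force'; python3 -m inch '-0.2 0 0 0.0004 0 0 0;-0.2 0 0 0 0 0 0;-0.2 0 0 0 0 0 0'|grep -E 'pos|force';python3 -m inch '-0.2 0 0 0.0004 0 0 0;-0.2 0 0 0 0 0 0;-0.2 0 0 0 0 0 0'|grep -E 'pos|force'
```

```text
tool_pos: [0.5088, 0.2094, 0.0586]
contact_force: [0.3, -0.2, -1.1]
finger_force: 15.0
tool_pos: [0.5088, 0.2093, 0.0581]
contact_force: [0.0, 0.6, -0.1]
finger_force: 15.0
tool_pos: [0.5089, 0.2093, 0.0577]
contact_force: [0.3, -0.1, -0.3]
finger_force: 15.0
```

The held weight has come off the wrist, so the slab is resting on the pile. Release slowly and rise.

```bash
python3 -m inch '0.1 0 0 0 0 0 0;0.15 0 0 0 0 0 0;0.3 0 0 0 0 0 0;0.5 0 0 0 0 0 0;0.5 0 0 0 0 0 0;0.5 0 0 -0.005 0 0 0;0.5 0 0 -0.012 0 0 0;0.5 0 0 -0.02 0 0 0;0.5 0 0 -0.025 0 0 0;0.5 0 0 -0.025 0 0 0;0.5 0 0 -0.025 0 0 0;0.5 0 0 -0.018 0 0 0;0.5 0 0 0 0 0 0;0.5 0 0 0 0 0 0'
python3 - <<'E'
from h import *
print(np.round(get_state()["q"],3))
m=camera_model("wrist");p,d=snapshot("wrist")
print(rect(m,p,"blue",.062))
plan([.5090,.2095,.1877],-70.68)
o=cv2.resize(p[120:320,200:440],None,fx=3,fy=3,interpolation=2)
cv2.imwrite("pics/w6.png",o[:,:,::-1])
E
```

```text
clock: 20.97
tool_pos: [0.5092, 0.2096, 0.1886]
eef_rot: [0.816, -0.578, 0.001, -0.001]
contact_force: [-0.2, 0.4, -0.2]
opening: 0.751
finger_force: 0.0
[-0.844  0.776  0.658  1.881 -0.699  0.728 -2.584]
(array([0.50685751, 0.20884248]), [39.950416564941406, 56.73284912109375], -70.53480529785156)
tcp [0.5084 0.2096 0.1876] yaw -70.65 tilt z [-3.e-04  3.e-04 -1.e+00]
shift [ 0.0003 -0.0005 -0.0001] turn rad 0.0006
```

View pics/w6.png

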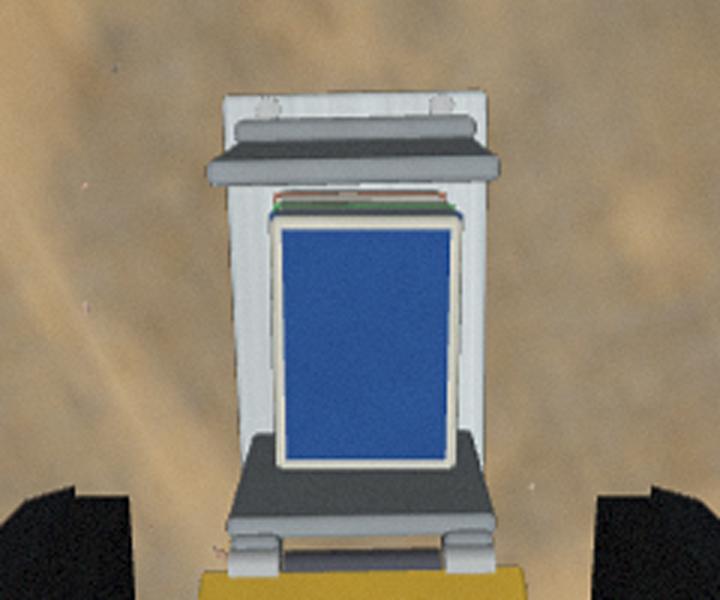

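Blue is seated squarely: it measures (0.5069, 0.2088), against (0.5073, 0.2092) for the green before, with yaw within 0.15°. Both lower slabs still line up with it. For the cover I'll shut the fingers, rise and turn half a turn, which takes joint 7 away from its limit and puts the camera on the outer side.

```bash
python3 -m inch '-1 0 0 -0.015 0 0 -0.06;-1 0 0 -0.02 0 0 -0.121;-1 0 0 -0.02 0 0 -0.121;-1 0 0 -0.005 0 0 -0.121;-1 0 0 0 0 0 -0.121;-1 0 0 0 0 0 -0.121;-1 0 0 0 0 0 -0.121;-1 0 0 0 0 0 -0.121;-1 0 0 0 0 0 -0.121;-1 0 0 0 0 0 -0.121;-1 0 0 0 0 0 -0.121;-1 0 0 0 0 0 -0.121;-1 0 0 0 0 0 -0.121;-1 0 0 0 0 0 -0.121' 10
python3 -m inch '-1 0 0 0 0 0 -0.121;-1 0 0 0 0 0 -0.121;-1 0 0 0 0 0 -0.121;-1 0 0 0 0 0 -0.121;-1 0 0 0 0 0 -0.121;-1 0 0 0 0 0 -0.121;-1 0 0 0 0 0 -0.121;-1 0 0 0 0 0 -0.121;-1 0 0 0 0 0 -0.121;-1 0 0 0 0 0 -0.121;-1 0 0 0 0 0 -0.121;-1 0 0 0 0 0 -0.121;-1 0 0 0 0 0 -0.06;-1 0 0 0 0 0 0;-1 0 0 0 0 0 0'
python3 - <<'E'
from h import *
print(np.round(get_state()["q"],3))
m=camera_model("top")
c0=np.array([.5078,.2093]);X=np.array([np.cos(np.radians(19.35)),np.sin(np.radians(19.35))]);Y=np.array([-X[1],X[0]])
for f in np.arange(1.9,2.25,.05):
    y=.052-.104*np.cos(f);z=.076+.104*np.sin(f)
    print(round(f,2),np.round([y,z],3),proj(m,[[*(c0+X*s+Y*y),z] for s in(-.039,0,.039)]).round(1).ravel())
plan([*(np.array([.5088,.2094])+Y*.13),.25],109.35)
E
```

```text
clock: 22.18
tool_pos: [0.5079, 0.2092, 0.2463]
eef_rot: [0.979, 0.201, -0.001, 0.0]
contact_force: [-0.5, 1.3, -0.3]
opening: 0.007
finger_force: 0.0
clock: 23.43
tool_pos: [0.5082, 0.2091, 0.2467]
eef_rot: [0.578, 0.816, -0.001, -0.001]
contact_force: [0.1, 0.4, -0.3]
opening: 0.006
finger_force: 0.0
[-0.345  0.596 -0.211  1.796  0.168  0.769 -0.303]
1.9 [0.086 0.174] [136.1 283.7 128.1 261.8 120.2 240.3]
1.95 [0.09  0.173] [133.5 285.  125.6 263.1 117.8 241.7]
2.0 [0.095 0.171] [131.1 286.3 123.2 264.5 115.4 243. ]
2.05 [0.1   0.168] [128.8 287.5 120.9 265.8 113.2 244.3]
2.1 [0.105 0.166] [126.7 288.8 118.8 267.1 111.1 245.7]
2.15 [0.109 0.163] [124.6 290.1 116.8 268.4 109.1 247. ]
2.2 [0.113 0.16 ] [122.7 291.3 114.9 269.6 107.2 248.3]
2.25 [0.117 0.157] [120.9 292.5 113.2 270.9 105.5 249.6]
tcp [0.5082 0.2091 0.2467] yaw 109.42 tilt z [-2.2e-03 -1.0e-04 -1.0e+00]
shift [ 0.1301  0.0008 -0.0032] turn rad 0.0011
```

From the first top view, the cover edge ends at (116.7,241) and (132.3,284) give an angle of about 1.97, so the edge is at box y = 92 mm, z = 172 mm. I'll go outside it and down.

```bash
python3 -m inch '-1 0.015 0 0 0 0 0;-1 0.03 0 0 0 0 0;-1 0.035 0 0 0 0 0;-1 0.03 0 0 0 0 0;-1 0.018 0 0.005 0 0 0;-1 0 0 0.02 0 0 0;-1 0 0 0.03 0 0 0;-1 0 0 0.025 0 0 0;-1 0 0 0.01 0 0 0;-1 0 0 0 0 0 0;-1 0 0 0 0 0 0'
cat >> h.py <<'E'
B=np.array([.5088,.2094]);X=np.array([np.cos(np.radians(19.35)),np.sin(np.radians(19.35))]);Y=np.array([-X[1],X[0]])
def boxpos():
    s=get_state();t=np.array(s["tool_pos"]);d=t[:2]-B
    print("tip box x,y,z mm",np.round([d@X*1000,d@Y*1000,(t[2]-.011)*1000],1),"F",np.round(s["contact_force"],1),"t",s["clock"])
E
python3 - <<'E'
from h import *
boxpos();p,d=snapshot("side");cv2.imwrite("pics/s2.png",cv2.resize(p[80:280,180:420],None,fx=3,fy=3)[:,:,::-1])
E
```

```text
clock: 24.35
tool_pos: [0.466, 0.33, 0.1577]
eef_rot: [0.577, 0.817, -0.0, -0.0]
contact_force: [-0.6, 0.7, -0.9]
opening: 0.005
finger_force: 0.0
tip box x,y,z mm [ -0.4 128.  146.7] F [-0.6  0.7 -0.9] t 24.35
```

View pics/s2.png

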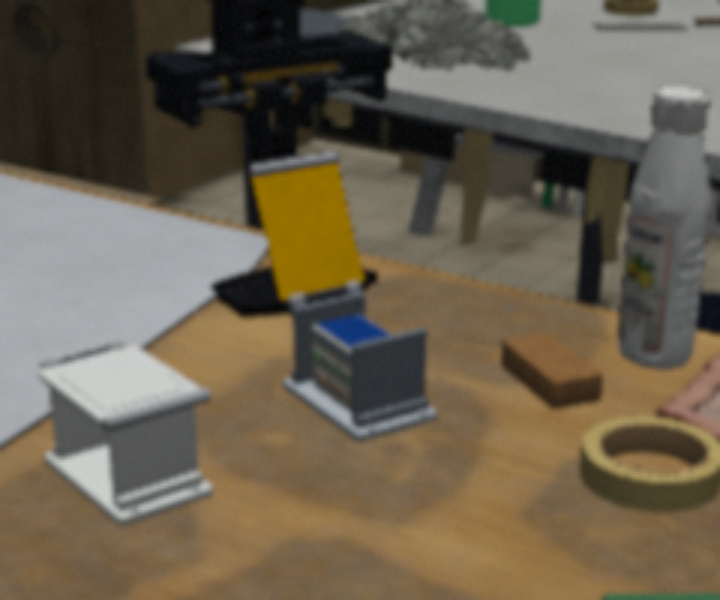

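The side view shows the shut fingers standing behind the cover edge, and blue on top of the pile. Pushing inward now.

```bash
python3 -m inch '-1 -0.006 0 0 0 0 0;-1 -0.008 0 0 0 0 0;-1 -0.006 0 0 0 0 0;-1 -0.005 0 0 0 0 0;-1 -0.005 0 0 0 0 0;-1 -0.006 0 0 0 0 0;-1 -0.006 0 0 0 0 0;-1 -0.006 0 0 0 0 0;-1 -0.006 0 0 0 0 0;-1 -0.006 0 0 0 0 0;-1 -0.006 0 0 0 0 0;-1 -0.006 0 0 0 0 0;-1 -0.005 0 0 0 0 0;-1 0 0 0 0 0 0;-1 0 0 0 0 0 0'
python3 -c "
from h import *
boxpos()
p,d=snapshot('side');cv2.imwrite('pics/s3.png',cv2.resize(p[80:280,180:420],None,fx=3,fy=3)[:,:,::-1])"
```

```text
clock: 25.65
tool_pos: [0.4918, 0.2565, 0.1575]
eef_rot: [0.577, 0.816, -0.001, 0.0]
contact_force: [0.3, -0.2, 0.7]
opening: 0.011
finger_force: 0.0
tip box x,y,z mm [ -0.4  50.  146.5] F [ 0.3 -0.2  0.7] t 25.65
```

View pics/s3.png

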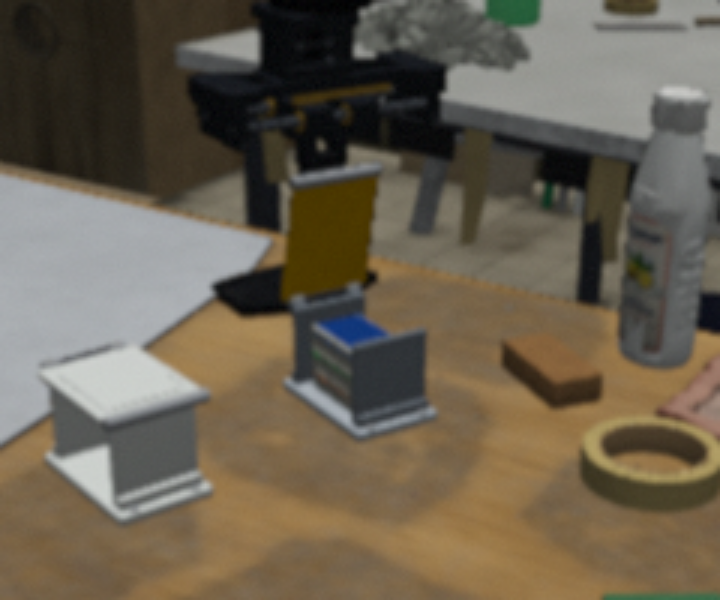

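The cover has passed upright, at about 1.4. I'll follow the arc down.

```bash
python3 -m inch '-1 -0.005 0 0 0 0 0;-1 -0.005 0 0 0 0 0;-1 -0.005 0 0 0 0 0;-1 -0.005 0 0.0005 0 0 0;-1 -0.0055 0 0.001 0 0 0;-1 -0.0055 0 0.001 0 0 0;-1 -0.005 0 0.002 0 0 0;-1 -0.0055 0 0.002 0 0 0;-1 -0.005 0 0.003 0 0 0;-1 -0.0045 0 0.0035 0 0 0;-1 -0.004 0 0.004 0 0 0;-1 -0.004 0 0.004 0 0 0;-1 0 0 0 0 0 0'
python3 -c "
from h import *
boxpos()"
python3 -m inch '-1 -0.0035 0 0.0045 0 0 0;-1 -0.0035 0 0.005 0 0 0;-1 -0.0035 0 0.005 0 0 0;-1 -0.002 0 0.005 0 0 0;-1 -0.002 0 0.0055 0 0 0;-1 -0.0015 0 0.005 0 0 0;-1 0 0 0 0 0 0;-1 0 0 0 0 0 0'
python3 -c "
from h import *
boxpos()"
```

```text
clock: 26.78
tool_pos: [0.5115, 0.2002, 0.1358]
eef_rot: [0.578, 0.816, -0.001, 0.0]
contact_force: [-0.3, 0.2, 1.1]
opening: 0.007
finger_force: 0.1
tip box x,y,z mm [ -0.5  -9.6 124.8] F [-0.3  0.2  1.1] t 26.7833
clock: 27.45
tool_pos: [0.5166, 0.1863, 0.1063]
eef_rot: [0.577, 0.817, -0.001, -0.0]
contact_force: [-0.1, 0.1, -0.1]
opening: 0.009
finger_force: 0.0
tip box x,y,z mm [ -0.3 -24.4  95.3] F [-0.1  0.1 -0.1] t 27.45
```

```bash
python3 -m inch '-1 -0.001 0 0.003 0 0 0;-1 -0.001 0 0.003 0 0 0;-1 0 0 0.003 0 0 0;-1 0 0 0.002 0 0 0;-1 0 0 0.002 0 0 0;-1 0 0 0.001 0 0 0;-1 0 0 0.001 0 0 0;-1 0 0 0 0 0 0;-1 0 0 0 0 0 0'|grep -E 'pos|force'
python3 -m inch '-1 0 0 0.001 0 0 0;-1 0 0 0.0005 0 0 0;-1 0 0 0 0 0 0;-1 0 0 0 0 0 0'|grep -E 'pos|force'
python3 -m inch '-1 0 0 0.0005 0 0 0;-1 0 0 0.0005 0 0 0;-1 0 0 0 0 0 0;-1 0 0 0 0 0 0'|grep -E 'pos|force'
```

```text
tool_pos: [0.5174, 0.1849, 0.0916]
contact_force: [0.3, 0.1, 0.7]
finger_force: 0.0
tool_pos: [0.5175, 0.1849, 0.0902]
contact_force: [0.1, -0.1, -0.8]
finger_force: 0.0
tool_pos: [0.5175, 0.1849, 0.0895]
contact_force: [-2.1, 0.2, 4.1]
finger_force: 2.0
```

```bash
python3 -m inch '-1 0 0 0.0005 0 0 0;-1 0 0 0 0 0 0;-1 0 0 0 0 0 0'|grep -E 'pos|force'
python3 -m inch '-1 0 0 0.0005 0 0 0;-1 0 0 0 0 0 0;-1 0 0 0 0 0 0'|grep -E 'pos|force'
```

```text
tool_pos: [0.5175, 0.1849, 0.0894]
contact_force: [-2.0, -0.2, 8.7]
finger_force: 4.2
tool_pos: [0.5175, 0.1849, 0.0893]
contact_force: [-3.2, -0.7, 12.9]
finger_force: 6.2
```

The hand no longer sinks (0.0893) while the force climbs to 13 N, so the cover is on its stop. Back off straight up and check.

```bash
python3 -m inch '-1 0 0 -0.002 0 0 0;-1 0 0 -0.006 0 0 0;-1 0 0 -0.015 0 0 0;-1 0 0 -0.025 0 0 0;-1 0 0 -0.03 0 0 0;-1 0 0 -0.03 0 0 0;-1 0 0 -0.03 0 0 0;-1 0.02 0 -0.02 0 0 0;-1 0.02 0 0 0 0 0;-1 0 0 0 0 0 0;-1 0 0 0 0 0 0;-1 0 0 0 0 0 0'|head -2
python3 - <<'E'
from h import *
p,d=snapshot("side");q,dt=snapshot("wrist")
a=cv2.resize(p[80:280,180:420],(400,333));b=cv2.resize(q,(400,300))
o=np.zeros((333,800,3),np.uint8);o[:,:400]=a;o[:300,400:]=b
cv2.imwrite("pics/f.png",o[:,:,::-1])
E
```

```text
clock: 30.37
tool_pos: [0.504, 0.2214, 0.2457]
```

View pics/f.png

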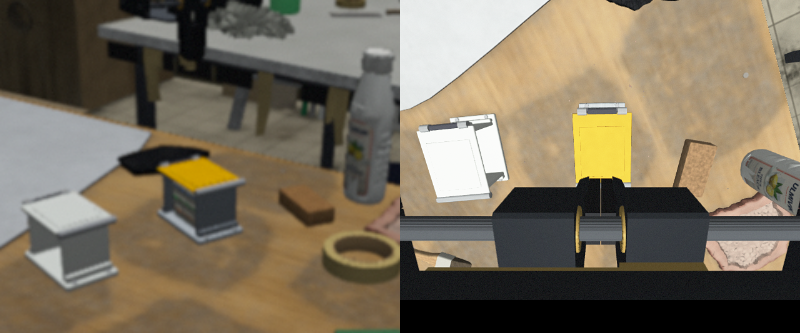

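The cover is level and closed, at (200,175) in the left half and (602,148) in the right. The pile is inside, the bystanders are untouched and the arm is clear.

```bash
python3 -c "
from plant import r
print(r.finish_job())"
```

```text
the job is handed in; nothing more can be done
None
```

The blue-faced slab lies blue face up on the pile, within about 1 mm of square by the camera, the yellow cover is down on its stop, and the job was handed in at about 30 s with the sanding block, wax bar and tape untouched.

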